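# Find and open the unbracketed cover of the bench outlet box

### The arm

A 6-joint arm with a two-finger parallel gripper is mounted at the origin on a cart in front of the work surface, level with it; the furniture and walls round the work are solid. World frame = base frame: x ahead of the robot, y to its left, z up, the work surface at z = 0. Lengths are in m, angles in rad, forces in N, time in s.
With the tool pointing down it reaches from about 0.2 to 0.875 m from the base axis. Payload 3.4 kg.
Tool frame: the origin (TCP) lies at the very end of the fingers, on their centre line; the grasp point (between the pads) lies ctrl.tcp_to_grasp behind it (ctrl.tcp_to_grasp is the distance from the TCP to the grasp point, in m); z points along the fingers, y is the line along which they close (so a half turn about z gives the same grasp; the last joint's range is limited). The gripper opens to 94 mm and grips with 3 to 60 N. Pads are 16 mm wide; open, the fingers measure 119 mm over their backs; the gripper's body (75 mm by 177 mm) begins 78 mm behind the grasp point.
Start: joints at [1.176, 0.276, 1.505, -0, 1.361, -0.121], TCP at [0.155, 0.554, 0.205] pointing down, gripper open.
Joint ranges: [-2.89, 2.89], [-0.75, 2.08], [0.22, 2.7], [-1.18, 4.32], [0.11, 2.71], [-2.7, 2.7]. Speed limits (rad/s): [2.57, 2.57, 3.14, 3.14, 3.14, 3.14].

### API

Orientations are given as a 3x3 rotation matrix whose columns are the frame's x, y, z axes.
In Python, from plant import ctrl gives the robot as it stands.
- The arm moves only by the shell command python3 -m pendant [FORCE], which reads ROWS from standard input. ROWS is a JSON list of rows, 1 to 5 of them, each of 7 numbers: dx, dy, dz in units of 50 mm, then a rotation vector rx, ry, rz in units of 0.2 rad, then the opening from 0.0 (shut) to 1.0 (fully open); each row shifts and turns the commanded pose from where the row before left it, along the tool's axes as they then stand; what a row does not reach is not made up. A row lasts 1/8 s, in which the tool goes at most 0.0625 m and 0.188 rad, less where a joint would pass 70% of its speed; a pose out of reach is approached as far as the arm can. The fingers move at their own pace and stop on an object; FORCE is the grip in N (left out, the last holds). Time passes only in rows, so rows that do not move let the fingers close. It prints the time, the measured TCP pose, the force, the opening and the grip force at its end. Input that does not fit is refused with a message, and nothing moves.
- ctrl.sense(): the state, without advancing time (a new reading comes with each control period).
- ctrl.snapshot(name): name is "scene" or "top" or "wrist"; returns a dict with "frame" (400x640x3 uint8, red, green, blue), "fx", "fy", "cx", "cy" (pixels), "D" ([k1, k2, p1, p2, k3] as OpenCV has them; the pictures are not rectified), "T" (4x4, takes a point from camera to world coordinates). Camera axes: x right, y up, looking along -z (the intrinsics and any distortion apply to the point x, -y, -z); pixel columns grow to the right and rows downward; lengths in m; the calibration is good to about 2 mm. A picture is of the moment at which its call begins. There is no depth.
- ctrl.hand_in(): hands the job in; it is judged then, once.
Trained networks look in a picture, given as the dict that the camera call returned (one of the last four; its "shot" number tells which), for a name from the list of things; names that differ only in an ending like _2 or _b are one class to them, and where a whole thing is asked for, a point or a joint stands for the part that bears it (a point fixed in the world has none). Each returns a list of dicts, best first, with "conf" (0 to 1); they miss things now and then, are a little off and sometimes report something else, mostly with a low value. They report only what shows in the picture. A call takes as long as a camera call.
- ctrl.outline_of(picture, thing): "pixels" (400x640 bool, what is visible of it) and "uv" ([column, row] in pixels, amid what is visible of it).
- ctrl.spot_point(picture, thing): "uv" ([column, row] in pixels: a listed point, or the origin of a listed thing).
The state is a dict: "time": time; "qpos": joint angles; "qd": joint speeds; "joint_efforts": joint torques, N m; "ee_pos": TCP position; "tcp_rot": TCP orientation; "ft_force": force on the tool from outside, world axes, zero at the start; "wrist_torque": the same for the moment, N m; "grip_width": opening from 0.0 (shut) to 1.0 (fully open); "finger_force": force on a finger pad.
Only numpy, scipy, OpenCV 4.12 (cv2) and the standard library are available. Lean on these libraries where they do the work, as an engineer would, in place of code of your own. Each camera call takes 0.05 s, during which the arm holds its last target. There are 200 camera calls.

### The job

The outlet box on the bench has four identical tilting covers; three are held down by brackets inside, and only one is free, so that its terminals can be wired. Press the ribbed rear end of one cover after another with a fingertip until one rocks, then push that cover right over until it stands fully open on its stop, and leave it standing with the other covers closed. Do not force the covers that are held, pick nothing up, and leave the weight, spools and nippers where they are.

Things in the scene. Friction and masses are not known exactly. Their poses are not given: they have to be found in the camera images.
- outlet_box: low grey steel box fixed to the bench, its long front wall towards the robot (turned up to 0.25 rad); in its top four identical flush sheet-steel covers in a row. Origin: on the bench under the covers' pivot line, between covers 2 and 3; x front to rear, y along the row, z up. Spans x -70..62, y -152..200, z 0..72 mm; covers 1-4 centred at y -105, -35, 35, 105 mm; plain deck at the +y end
- cover_1 (a joint): tilt of cover 1, rad: 0 closed and flush, 1.48 fully open on its stop, standing on edge. Plate 90 (x) by 62 (y) by 4 mm on a pivot along the box's y at x = 0, z = 69.5 mm; the ribbed rear end reaches 34 mm behind the pivot, the plain end 56 mm in front. Pressing the ribbed end down into the box raises the front edge
- cover_2 (a joint): tilt of cover 2, rad, like cover 1. A free cover gives at 1 to 4 N and stays by friction at whatever angle it is left; one held by its bracket gives less than 0.1 rad
- cover_3 (a joint): tilt of cover 3, rad, like cover 1. Under the rear end of a free cover there is room for a fingertip down to 50 mm below the box's top; the fixed rear rail begins 37 mm behind the pivot
- cover_4 (a joint): tilt of cover 4, rad, like cover 1. A cover left part-way is brought to its stop by pushing its raised front edge, or the underside below it, towards the rear of the box
- cover_1_press (a point): point on the upper face of the ribbed rear end of cover_1, mid-width, 22 mm behind the pivot; moves with the cover. Site axes are the cover's: x from its front edge to its rear end, y along the pivot
- cover_2_press (a point): the same point on cover_2
- cover_3_press (a point): the same point on cover_3
- cover_4_press (a point): the same point on cover_4
- cover_1_front (a point): middle of the front edge of cover_1, 56 mm in front of the pivot, at half the plate's thickness; moves with the cover
- cover_2_front (a point): the same point on cover_2
- cover_3_front (a point): the same point on cover_3
- cover_4_front (a point): the same point on cover_4
- brass_weight: loose small brass knob weight, 23 mm across, 22 mm high, standing on the plain end deck of the box; origin at the centre of its underside. Not to be disturbed
- wooden_spool: loose pale empty spool, 40 mm across, 50 mm high, upright on the bench beside the +y end of the box; origin at the centre of its underside. Not to be disturbed
- red_nippers: loose nippers with red handles, 128x58x11 mm, lying on the bench in front of the box; origin at the centre of the underside. Not to be disturbed
- small_spool: loose small spool of copper wire with black flanges, 36 mm across, 30 mm high, upright on the bench in front of the box; origin at the centre of its underside. Not to be disturbed

How it is judged:
By the outcome, as a careful person would: the job done as asked, in the order asked, and still so for the second after the job is handed in, with the robot touching nothing.
It also fails if it takes over 58 s, if anything falls off the work surface, if the arm or the gripper's body presses on something with over 40 N, if the wrist force passes 120 N, or if a joint passes its speed limit or range.

## Working session

There is one attempt and no reset: what is moved stays moved. The work goes in short steps, Python scripts to look and compute and a shell command to move; the robot and the scene stay as the last step left them, time stands still between calls to the robot, and variables do not carry over. Pictures are saved under pics/ and viewed, at most 10 in all, crops included, and the job is handed in when it is done.

```bash
mkdir -p pics; ls; cat > h.py <<'E'
import numpy as np, cv2
from plant import ctrl
def ray(p,uv):
    K=np.array([[p['fx'],0,p['cx']],[0,p['fy'],p['cy']],[0,0,1.]])
    n=cv2.undistortPoints(np.array([[uv]],float),K,np.array(p['D'],float))[0,0]
    T=np.array(p['T']); d=T[:3,:3]@np.array([n[0],-n[1],-1]); return T[:3,3],d/np.linalg.norm(d)
def tri(rs):
    A=sum(np.eye(3)-np.outer(d,d) for o,d in rs); b=sum((np.eye(3)-np.outer(d,d))@o for o,d in rs)
    return np.linalg.solve(A,b)
def atz(r,z): o,d=r; return o+d*(z-o[2])/d[2]
def save(p,n,crop=None): 
    f=p['frame'][:,:,::-1]; cv2.imwrite('pics/'+n,f)
E
python3 - <<'E'
from h import *
P={n:ctrl.snapshot(n) for n in ('scene','top')}
for n,p in P.items():
    save(p,n+'0.png')
    print(n,np.round(p['T'][:3],3).tolist())
    for t in ['outlet_box','cover_1_press','cover_1_front','brass_weight','wooden_spool','red_nippers','small_spool']:
        for r in ctrl.spot_point(p,t)[:5]:
            print(t,round(r['conf'],2),np.round(r['uv']).tolist(),np.round(atz(ray(p,r['uv']),0.07 if 'cover' in t or 'brass' in t else 0),3).tolist())
s=ctrl.sense(); print(s['ee_pos'],np.round(s['tcp_rot'],3).tolist(),s['ft_force'],ctrl.tcp_to_grasp)
E
```

```text
pics
scene [[-0.852, 0.394, -0.344, 0.201], [-0.523, -0.652, 0.549, 0.558], [-0.008, 0.648, 0.762, 0.736]]
outlet_box 0.93 [319.0, 186.0] [0.544, -0.001, 0.0]
outlet_box 0.5 [303.0, 210.0] [0.537, 0.069, -0.0]
cover_1_press 0.89 [342.0, 122.0] [0.562, -0.119, 0.07]
cover_1_front 0.77 [378.0, 146.0] [0.467, -0.095, 0.07]
cover_1_front 0.16 [319.0, 184.0] [0.514, 0.049, 0.07]
brass_weight 0.66 [252.0, 216.0] [0.574, 0.171, 0.07]
wooden_spool 0.95 [242.0, 277.0] [0.549, 0.248, 0.0]
red_nippers 0.97 [397.0, 192.0] [0.405, -0.067, -0.0]
small_spool 0.89 [331.0, 248.0] [0.447, 0.116, 0.0]
top [[0.029, 0.992, -0.119, 0.424], [-1.0, 0.028, -0.009, 0.095], [-0.006, 0.119, 0.993, 0.916]]
outlet_box 0.8 [381.0, 196.0] [0.54, -0.003, 0.0]
cover_1_press 0.85 [444.0, 185.0] [0.555, -0.109, 0.07]
cover_1_front 0.91 [440.0, 228.0] [0.477, -0.102, 0.07]
cover_1_front 0.53 [321.0, 244.0] [0.443, 0.11, 0.07]
brass_weight 0.58 [288.0, 169.0] [0.575, 0.174, 0.07]
brass_weight 0.19 [404.0, 222.0] [0.485, -0.038, 0.07]
wooden_spool 0.96 [253.0, 185.0] [0.555, 0.248, 0.0]
wooden_spool 0.63 [400.0, 221.0] [0.492, -0.041, 0.0]
red_nippers 0.72 [413.0, 262.0] [0.415, -0.067, 0.0]
red_nippers 0.5 [289.0, 170.0] [0.587, 0.178, 0.0]
[0.15548243 0.55359923 0.20548002] [[-0.963, 0.27, 0.0], [0.27, 0.963, 0.0], [-0.0, 0.0, -1.0]] [-0.16807654 -0.22369173 -0.85121533] 0.0188
```

```bash
python3 - <<'E'
from h import *
P={n:ctrl.snapshot(n) for n in ('scene','top')}
R={}
for i in (1,2,3,4):
  for k in ('press','front'):
    t=f'cover_{i}_{k}'
    for n,p in P.items():
      for r in ctrl.spot_point(p,t)[:2]:
        print(t,n,round(r['conf'],2),np.round(r['uv']).tolist(),np.round(atz(ray(p,r['uv']),.0715),3).tolist())
        R.setdefault(t,[]).append(ray(p,r['uv']))
f=P['top']['frame'][100:300,180:500,::-1]
cv2.imwrite('pics/t1.png',cv2.resize(f,None,fx=2.5,fy=2.5,interpolation=cv2.INTER_CUBIC))
for n,p in P.items():
  for r in ctrl.outline_of(p,'outlet_box')[:1]:
    m=r['pixels'].astype(np.uint8); c=max(cv2.findContours(m,0,2)[0],key=cv2.contourArea)
    b=cv2.boxPoints(cv2.minAreaRect(c)); print(n,r['conf'],m.sum(),np.round(b).tolist())
    for q in b: print(np.round(atz(ray(p,q),.072),3).tolist())
E
```

```text
cover_1_press scene 0.88 [344.0, 126.0] [0.551, -0.11, 0.072]
cover_1_press scene 0.25 [379.0, 144.0] [0.468, -0.098, 0.072]
cover_1_press top 0.63 [364.0, 216.0] [0.494, 0.035, 0.072]
cover_1_press top 0.6 [443.0, 187.0] [0.551, -0.108, 0.071]
cover_1_front scene 0.82 [378.0, 146.0] [0.467, -0.095, 0.072]
cover_1_front top 0.86 [444.0, 228.0] [0.477, -0.109, 0.072]
cover_2_press scene 0.73 [321.0, 144.0] [0.565, -0.043, 0.072]
cover_2_press top 0.66 [441.0, 228.0] [0.477, -0.105, 0.072]
cover_2_press top 0.57 [406.0, 179.0] [0.563, -0.041, 0.072]
cover_2_front scene 0.69 [356.0, 163.0] [0.482, -0.032, 0.072]
cover_2_front top 0.66 [402.0, 220.0] [0.49, -0.034, 0.072]
cover_3_press scene 0.76 [298.0, 166.0] [0.569, 0.032, 0.072]
cover_3_press top 0.6 [371.0, 173.0] [0.572, 0.024, 0.072]
cover_3_press top 0.17 [379.0, 195.0] [0.533, 0.009, 0.072]
cover_3_front scene 0.83 [334.0, 186.0] [0.488, 0.041, 0.072]
cover_3_front top 0.75 [363.0, 214.0] [0.498, 0.037, 0.072]
cover_3_front top 0.2 [320.0, 240.0] [0.449, 0.112, 0.072]
cover_4_press scene 0.93 [270.0, 188.0] [0.584, 0.103, 0.072]
cover_4_press scene 0.2 [320.0, 183.0] [0.514, 0.047, 0.072]
cover_4_press top 0.7 [327.0, 168.0] [0.578, 0.103, 0.072]
cover_4_press top 0.53 [289.0, 168.0] [0.577, 0.172, 0.072]
cover_4_front scene 0.76 [304.0, 210.0] [0.504, 0.115, 0.072]
cover_4_front scene 0.6 [354.0, 161.0] [0.488, -0.034, 0.072]
cover_4_front top 0.96 [324.0, 210.0] [0.502, 0.106, 0.072]
scene 0.66 13909 [[205.0, 223.0], [346.0, 86.0], [406.0, 148.0], [264.0, 284.0]]
[0.633, 0.226, 0.072]
[0.61, -0.224, 0.072]
[0.418, -0.115, 0.072]
[0.478, 0.271, 0.072]
top 0.59 14742 [[265.0, 211.0], [278.0, 129.0], [476.0, 162.0], [463.0, 244.0]]
[0.498, 0.212, 0.072]
[0.649, 0.194, 0.072]
[0.598, -0.17, 0.072]
[0.449, -0.144, 0.072]
```

View pics/t1.png

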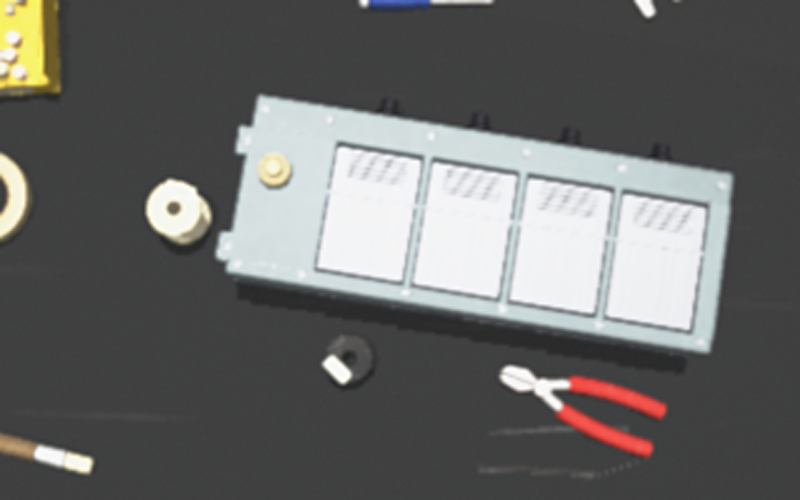

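View pics/scene0.png

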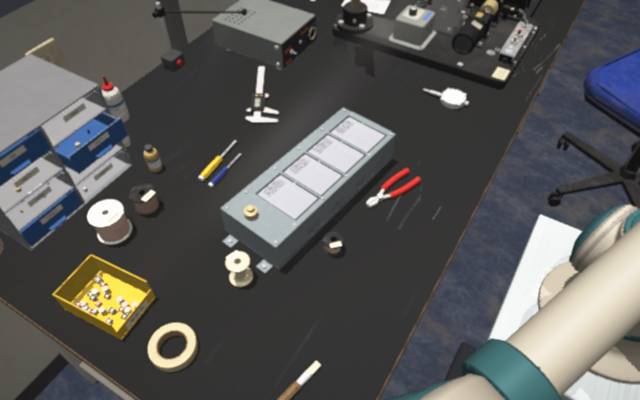

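Top crop: box turned about −0.14 rad, four closed covers with ribs toward the rear, the weight on the left deck, nippers and spool in front. The scene view agrees. The mean fit puts the origin at about (0.545, −0.002), and cover 4's press point at (0.581, 0.103).

The manual's scale: shifts go in units of 50 mm and turns go in units of 0.2 rad. Converting my numbers, -0.044 m is -0.88, -0.035 m is -0.7, -0.133 rad is -0.665.

```bash
echo '[[0, 0, 0.4, 0, 0, -0.665, 0], [-0.88, -0.7, 0, 0, 0, 0, 0], [-0.88, -0.7, 0, 0, 0, 0, 0], [-0.88, -0.7, 0, 0, 0, 0, 0], [-0.88, -0.7, 0, 0, 0, 0, 0]]' | python3 -m pendant 10; echo '[[-0.88, -0.7, 0, 0, 0, 0, 0], [-0.88, -0.7, 0, 0, 0, 0, 0], [-0.88, -0.7, 0, 0, 0, 0, 0], [-0.88, -0.7, 0, 0, 0, 0, 0], [-0.88, -0.7, 0, 0, 0, 0, 0]]' | python3 -m pendant
cat >> h.py <<'E'
yaw=-0.14; Rb=np.array([[np.cos(yaw),-np.sin(yaw)],[np.sin(yaw),np.cos(yaw)]]); O=np.array([.545,-.002])
def where():
    s=ctrl.sense(); print('t',round(s['time'],2),'box xy',np.round(Rb.T@(s['ee_pos'][:2]-O),4),'z',round(s['ee_pos'][2],4),'F',np.round(s['ft_force'],1),'grip',s['grip_width'],'tx',np.round(s['tcp_rot'][:,0],3),'tz',np.round(s['tcp_rot'][:,2],3))
E
python3 - <<'E'
from h import *
from scipy.optimize import least_squares
S=[]
for k in range(2):
  p=ctrl.snapshot('top')
  for i in (1,2,3,4):
    for kk,x in (('press',.022),('front',-.056)):
      for r in ctrl.spot_point(p,f'cover_{i}_{kk}')[:2]:
        S.append((atz(ray(p,r['uv']),.0715)[:2],x,-.175+.07*i))
p=ctrl.snapshot('scene')
for i in (1,2,3,4):
    for kk,x in (('press',.022),('front',-.056)):
      for r in ctrl.spot_point(p,f'cover_{i}_{kk}')[:2]:
        S.append((atz(ray(p,r['uv']),.0715)[:2],x,-.175+.07*i))
def f(q):
    c,s=np.cos(q[2]),np.sin(q[2])
    return np.concatenate([[q[0]+c*x-s*y-w[0],q[1]+s*x+c*y-w[1]] for w,x,y in S])
q=least_squares(f,[.545,-.002,-.14],loss='cauchy',f_scale=.004); print(np.round(q.x,4)); print(np.round(f(q.x),3).reshape(-1,2).tolist())
where()
E
```

```text
time: 2.42
ee_pos: [0.3112, 0.3891, 0.1857]
tcp_rot: [[-0.99, 0.14, 0.001], [0.14, 0.99, 0.001], [-0.001, 0.001, -1.0]]
ft_force: [1.1, 0.6, 0.1]
grip_width: 0.505
finger_force: 0.0
time: 3.05
ee_pos: [0.5046, 0.1847, 0.1857]
tcp_rot: [[-0.99, 0.141, 0.001], [0.141, 0.99, 0.001], [-0.001, 0.001, -1.0]]
ft_force: [1.3, 1.4, -0.3]
grip_width: 0.005
finger_force: 0.0
[ 0.5466 -0.0039 -0.1361]
[[0.002, -0.005], [-0.01, -0.069], [0.001, 0.003], [-0.0, -0.002], [0.0, -0.001], [-0.007, -0.064], [0.003, 0.0], [0.128, -0.086], [-0.005, 0.004], [-0.002, -0.001], [0.002, -0.003], [0.003, -0.002], [-0.0, -0.001], [0.002, 0.002], [0.146, 0.01], [0.001, -0.0], [0.008, -0.001], [0.002, -0.0], [-0.007, -0.077], [0.001, 0.003], [-0.001, 0.007], [-0.0, 0.001], [-0.007, 0.006], [-0.002, 0.004], [0.007, -0.006], [0.084, 0.065], [-0.001, 0.004], [-0.065, 0.085], [-0.002, -0.005], [-0.001, -0.006]]
t 4.4 box xy [-0.0675  0.1805] z 0.1855 F [0.2 0.7 1. ] grip 0.007183103665092214 tx [-0.99  0.14  0.  ] tz [-0.  0. -1.]
```

```bash
sed -i 's/^yaw=-0.14;/yaw=-0.136;/; s/O=np.array(\[.*$/O=np.array([.5466,-.0039])/' h.py; echo '[[-0.93, -0.77, 0, 0, 0, 0, 0], [-0.93, -0.77, 0, 0, 0, 0, 0], [0, 0, 1, 0, 0, 0.02, 0], [0, 0, 1, 0, 0, 0, 0], [0, 0, 0, 0, 0, 0, 0]]' | python3 -m pendant ; python3 -c "from h import *; where()"
```

```text
time: 5.03
ee_pos: [0.5813, 0.0964, 0.0819]
tcp_rot: [[-0.989, 0.145, -0.009], [0.145, 0.989, -0.0], [0.009, -0.002, -1.0]]
ft_force: [0.5, 1.1, -0.3]
grip_width: 0.001
finger_force: 0.0
t 5.03 box xy [0.0208 0.1041] z 0.0819 F [ 0.5  1.1 -0.3] grip 0.0014387099636242015 tx [-0.989  0.145  0.009] tz [-0.009 -0.    -1.   ]
```

```bash
python3 - <<'E'
from h import *
p=ctrl.snapshot('scene')
cv2.imwrite('pics/s2.png',cv2.resize(p['frame'][80:300,190:430,::-1],None,fx=2.5,fy=2.5,interpolation=cv2.INTER_CUBIC))
E
```

```text
(no output)
```

View pics/s2.png

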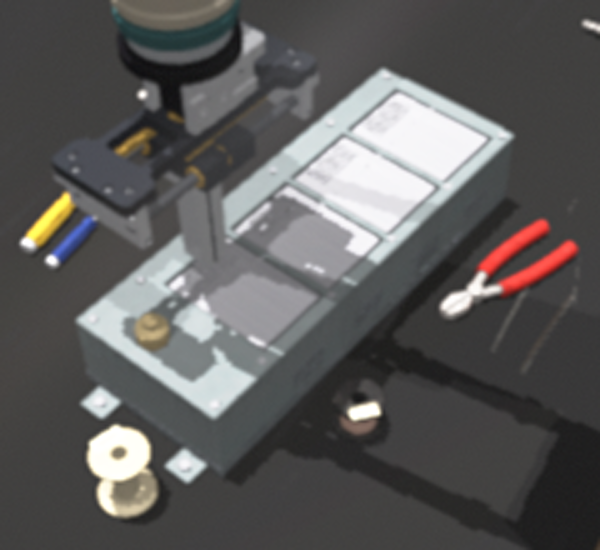

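The closed fingers (crop px ~(210,255)) stand over the ribs of cover 4, clear of the weight. Pressing gently.

Converted, 0.004 m is 0.08, 0.003 m is 0.06.

```bash
echo '[[-0.04, 0, 0.08, 0, 0, 0, 0], [0, 0, 0.06, 0, 0, 0, 0], [0, 0, 0.02, 0, 0, 0, 0], [0, 0, 0.02, 0, 0, 0, 0], [0, 0, 0, 0, 0, 0, 0]]' | python3 -m pendant; echo '[[0, 0, 0.02, 0, 0, 0, 0], [0, 0, 0.02, 0, 0, 0, 0], [0, 0, 0, 0, 0, 0, 0]]' | python3 -m pendant
```

```text
time: 5.7
ee_pos: [0.5866, 0.0966, 0.0767]
tcp_rot: [[-0.99, 0.144, 0.0], [0.144, 0.99, 0.0], [-0.0, 0.0, -1.0]]
ft_force: [0.1, -0.3, -0.4]
grip_width: 0.004
finger_force: 0.0
time: 6.08
ee_pos: [0.5865, 0.0966, 0.0743]
tcp_rot: [[-0.99, 0.144, -0.0], [0.144, 0.99, 0.0], [0.0, 0.0, -1.0]]
ft_force: [0.6, 0.5, -0.1]
grip_width: 0.007
finger_force: 0.0
```

```bash
for i in 1; do echo '[[0, 0, 0.02, 0, 0, 0, 0], [0, 0, 0.02, 0, 0, 0, 0], [0, 0, 0, 0, 0, 0, 0]]' | python3 -m pendant; echo '[[0, 0, 0.02, 0, 0, 0, 0], [0, 0, 0, 0, 0, 0, 0]]' | python3 -m pendant;echo '[[0, 0, 0.02, 0, 0, 0, 0], [0, 0, 0, 0, 0, 0, 0]]' | python3 -m pendant; done | egrep 'ee_pos|ft'
```

```text
ee_pos: [0.5866, 0.0966, 0.0724]
ft_force: [0.9, -0.1, -0.8]
ee_pos: [0.5868, 0.0966, 0.0719]
ft_force: [-1.2, -1.2, 3.3]
ee_pos: [0.5868, 0.0966, 0.0715]
ft_force: [-1.4, -0.3, 6.7]
```

Contact at z≈0.072 with 6.7 N and no give. To be sure I'm not touching the rear rail, I'll lift, shift 6 mm forward and press once more.

```bash
(echo '[[0, 0, -0.12, 0, 0, 0, 0], [0.12, 0, 0, 0, 0, 0, 0], [0, 0, 0.06, 0, 0, 0, 0], [0, 0, 0.02, 0, 0, 0, 0], [0, 0, 0, 0, 0, 0, 0]]' | python3 -m pendant; echo '[[0, 0, 0.02, 0, 0, 0, 0], [0, 0, 0, 0, 0, 0, 0]]' | python3 -m pendant;echo '[[0, 0, 0.02, 0, 0, 0, 0], [0, 0, 0, 0, 0, 0, 0]]' | python3 -m pendant) | egrep 'ee_pos|ft'
```

```text
ee_pos: [0.5805, 0.0974, 0.0721]
ft_force: [1.1, 0.0, -0.4]
ee_pos: [0.5808, 0.0975, 0.0715]
ft_force: [-0.1, -0.5, -0.8]
ee_pos: [0.5809, 0.0974, 0.0707]
ft_force: [-0.4, -0.2, 2.5]
```

```bash
(echo '[[0, 0, 0.02, 0, 0, 0, 0], [0, 0, 0, 0, 0, 0, 0]]' | python3 -m pendant;echo '[[0, 0, 0.02, 0, 0, 0, 0], [0, 0, 0, 0, 0, 0, 0]]' | python3 -m pendant) | egrep 'ee_pos|ft'
```

```text
ee_pos: [0.5809, 0.0974, 0.0696]
ft_force: [0.8, -0.5, 1.9]
ee_pos: [0.5809, 0.0974, 0.0684]
ft_force: [0.3, 0.3, 2.7]
```

The cover gives at ~2.5 N, so the first contact was the rail. Continue a bit.

```bash
(echo '[[0, 0, 0.02, 0, 0, 0, 0], [0, 0, 0.02, 0, 0, 0, 0], [0, 0, 0, 0, 0, 0, 0]]' | python3 -m pendant;echo '[[0, 0, 0.02, 0, 0, 0, 0], [0, 0, 0.02, 0, 0, 0, 0], [0, 0, 0, 0, 0, 0, 0]]' | python3 -m pendant) | egrep 'ee_pos|ft'; python3 - <<'E'
from h import *
p=ctrl.snapshot('scene')
cv2.imwrite('pics/s3.png',cv2.resize(p['frame'][80:300,190:430,::-1],None,fx=2.5,fy=2.5,interpolation=cv2.INTER_CUBIC))
E
```

```text
ee_pos: [0.5806, 0.0975, 0.0663]
ft_force: [0.8, 0.2, 1.9]
ee_pos: [0.5803, 0.0975, 0.0642]
ft_force: [-0.2, 0.7, 2.6]
```

View pics/s3.png

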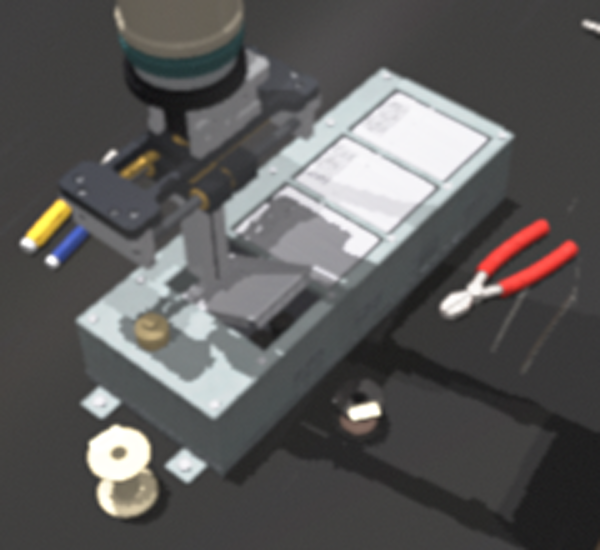

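Picture: cover 4 rocks, its front edge raised (crop ~(270,310)); the others are flush. Continue pushing down, easing forward from the rail.

```bash
(echo '[[0.02, 0, 0.04, 0, 0, 0, 0], [0.02, 0, 0.04, 0, 0, 0, 0], [0.02, 0, 0.04, 0, 0, 0, 0], [0, 0, 0.04, 0, 0, 0, 0], [0, 0, 0, 0, 0, 0, 0]]' | python3 -m pendant;echo '[[0, 0, 0.04, 0, 0, 0, 0], [0, 0, 0.04, 0, 0, 0, 0], [0, 0, 0.04, 0, 0, 0, 0], [0, 0, 0.04, 0, 0, 0, 0], [0, 0, 0, 0, 0, 0, 0]]' | python3 -m pendant) | egrep 'ee_pos|ft'
```

```text
ee_pos: [0.5779, 0.0979, 0.0562]
ft_force: [1.4, 0.6, 1.1]
ee_pos: [0.5775, 0.0979, 0.0481]
ft_force: [0.6, 0.4, 0.4]
```

```bash
(echo '[[0, 0, 0.06, 0, 0, 0, 0], [0, 0, 0.06, 0, 0, 0, 0], [0, 0, 0.06, 0, 0, 0, 0], [0, 0, 0.06, 0, 0, 0, 0], [0, 0, 0, 0, 0, 0, 0]]' | python3 -m pendant;echo '[[0.04, 0, 0, 0, 0, 0, 0], [0.04, 0, 0, 0, 0, 0, 0], [0.04, 0, 0, 0, 0, 0, 0], [0, 0, 0, 0, 0, 0, 0]]' | python3 -m pendant) | egrep 'time|ee_pos|ft'; python3 - <<'E'
from h import *
where()
p=ctrl.snapshot('scene')
cv2.imwrite('pics/s4.png',cv2.resize(p['frame'][80:300,190:430,::-1],None,fx=2.5,fy=2.5,interpolation=cv2.INTER_CUBIC))
E
```

```text
time: 11.25
ee_pos: [0.5773, 0.0979, 0.0359]
ft_force: [1.3, -0.6, -0.6]
time: 11.75
ee_pos: [0.5721, 0.0987, 0.0367]
ft_force: [1.6, 0.3, -1.4]
t 11.75 box xy [0.0114 0.1051] z 0.0367 F [ 1.6  0.3 -1.4] grip 0.005537439421531563 tx [-0.99   0.144 -0.001] tz [ 0.001 -0.    -1.   ]
```

View pics/s4.png

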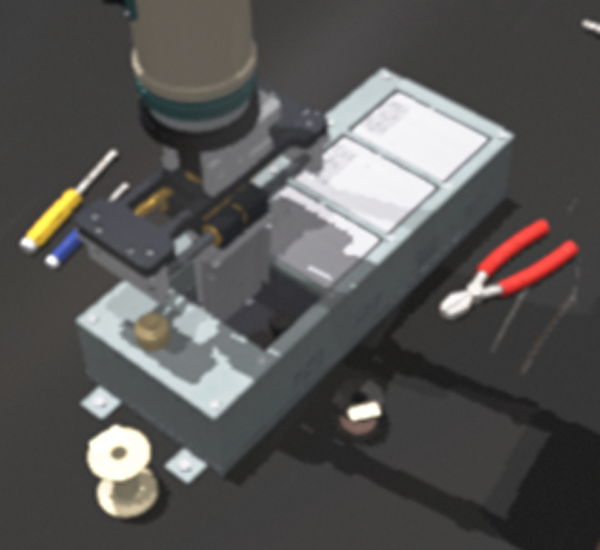

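Cover 4 now stands nearly upright behind the fingers. Push the rear end forward gently until the stop shows in the force.

```bash
(echo '[[0.02, 0, 0, 0, 0, 0, 0], [0.02, 0, 0, 0, 0, 0, 0], [0, 0, 0, 0, 0, 0, 0]]' | python3 -m pendant;echo '[[0.02, 0, 0, 0, 0, 0, 0], [0.02, 0, 0, 0, 0, 0, 0], [0, 0, 0, 0, 0, 0, 0]]' | python3 -m pendant;echo '[[0.02, 0, 0, 0, 0, 0, 0], [0, 0, 0, 0, 0, 0, 0]]' | python3 -m pendant) | egrep 'time|ee_pos|ft'
```

```text
time: 12.18
ee_pos: [0.5719, 0.0988, 0.0367]
ft_force: [5.7, -0.6, -3.9]
time: 12.55
ee_pos: [0.5718, 0.0988, 0.0369]
ft_force: [8.9, -3.1, -6.4]
time: 12.8
ee_pos: [0.5718, 0.0988, 0.037]
ft_force: [9.3, -1.2, -6.2]
```

Blocked at 9 N where the stop should be. Back off, rise and check.

```bash
(echo '[[-0.08, 0, 0, 0, 0, 0, 0], [-0.08, 0, 0, 0, 0, 0, 0], [-0.02, 0, 0, 0, 0, 0, 0], [0, 0, 0, 0, 0, 0, 0]]' | python3 -m pendant;echo '[[0, 0, -0.2, 0, 0, 0, 0], [0, 0, -0.6, 0, 0, 0, 0], [0, 0, -1, 0, 0, 0, 0], [0, 0, -1, 0, 0, 0, 0], [0, 0, -1, 0, 0, 0, 0]]' | python3 -m pendant;echo '[[0.8, 1, 0, 0, 0, 0, 0], [0.8, 1, 0, 0, 0, 0, 0], [0.8, 1, 0, 0, 0, 0, 0], [0.8, 1, 0, 0, 0, 0, 0], [0, 0, 0, 0, 0, 0, 0]]' | python3 -m pendant) | egrep 'time|ee_pos|ft'; python3 - <<'E'
from h import *
where()
rs=[]
for n in('scene','top'):
    p=ctrl.snapshot(n)
    for r in ctrl.spot_point(p,'cover_4_front')[:2]: print(n,r['conf'],np.round(r['uv'])); rs.append(ray(p,r['uv'])) if r['conf']>.4 else 0
    u0,v0=(190,80) if n=='scene' else (230,100)
    cv2.imwrite(f'pics/{n}5.png',cv2.resize(p['frame'][v0:v0+220,u0:u0+260,::-1],None,fx=2.5,fy=2.5,interpolation=cv2.INTER_CUBIC))
X=tri(rs); print(X, Rb.T@(X[:2]-O))
E
```

```text
time: 13.3
ee_pos: [0.5748, 0.0983, 0.0363]
ft_force: [-0.5, -0.1, -0.4]
time: 13.92
ee_pos: [0.5752, 0.0982, 0.2289]
ft_force: [1.2, 0.7, -0.4]
time: 14.55
ee_pos: [0.4464, 0.3171, 0.2273]
ft_force: [0.8, -0.4, 0.1]
t 14.55 box xy [-0.1428  0.3045] z 0.2273 F [ 0.8 -0.4  0.1] grip 0.006564572088609552 tx [-0.99   0.138  0.001] tz [-0.     0.002 -1.   ]
scene 0.69 [281. 173.]
top 0.68 [328. 178.]
[0.55567393 0.10065248 0.12299189] [-0.0051852   0.10481732]
```

View pics/scene5.png

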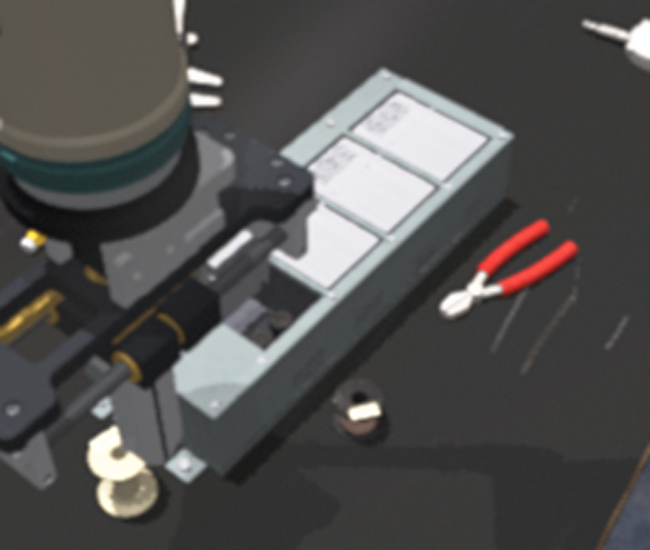

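View pics/top5.png

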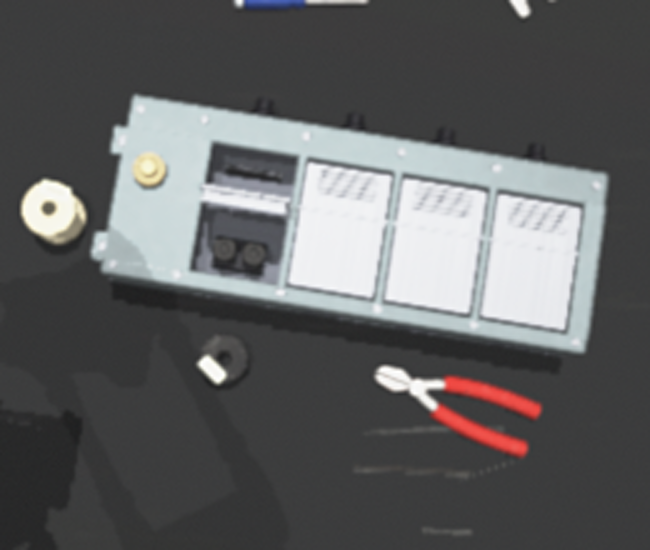

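The standing front edge triangulates to box x −5 mm, z 123 mm, as expected at the stop (−5, 125). Other covers are flush, everything else is undisturbed. For certainty I'll give a light push on the standing face toward the rear.

```bash
(echo '[[-0.42, -1, 0, 0, 0, 0, 0], [-0.42, -1, 0, 0, 0, 0, 0], [-0.42, -1, 0, 0, 0, 0, 0], [-0.4, -1, 0, 0, 0, 0, 0], [0, 0, 0, 0, 0, 0, 0]]' | python3 -m pendant;echo '[[0, 0, 0.8, 0, 0, 0, 0], [0, 0, 0.8, 0, 0, 0, 0], [0, 0, 0.66, 0, 0, 0, 0], [0, 0, 0, 0, 0, 0, 0]]' | python3 -m pendant; echo '[[-0.3, 0, 0, 0, 0, 0, 0], [-0.24, 0, 0, 0, 0, 0, 0], [-0.06, 0, 0, 0, 0, 0, 0], [0, 0, 0, 0, 0, 0, 0]]' | python3 -m pendant) | egrep 'ee_pos|ft';python3 -c "from h import *; where()"
```

```text
ee_pos: [0.5038, 0.0989, 0.2265]
ft_force: [-0.2, 0.6, 0.1]
ee_pos: [0.5004, 0.1038, 0.1114]
ft_force: [-0.1, -0.5, 0.2]
ee_pos: [0.5329, 0.0996, 0.1139]
ft_force: [0.0, 0.6, 0.2]
t 16.38 box xy [-0.0276  0.1007] z 0.1139 F [0.  0.6 0.2] grip 0.0037438076103696793 tx [-0.99   0.145 -0.001] tz [ 0.001  0.    -1.   ]
```

```bash
(for i in 1; do echo '[[-0.06, 0, 0, 0, 0, 0, 0], [-0.06, 0, 0, 0, 0, 0, 0], [0, 0, 0, 0, 0, 0, 0]]' | python3 -m pendant; echo '[[-0.04, 0, 0, 0, 0, 0, 0], [-0.02, 0, 0, 0, 0, 0, 0], [0, 0, 0, 0, 0, 0, 0]]' | python3 -m pendant;  echo '[[-0.02, 0, 0, 0, 0, 0, 0], [0, 0, 0, 0, 0, 0, 0]]' | python3 -m pendant; done) | egrep 'ee_pos|ft'
```

```text
ee_pos: [0.5384, 0.0988, 0.1135]
ft_force: [-0.1, -1.7, 0.1]
ee_pos: [0.541, 0.0984, 0.1134]
ft_force: [0.0, 0.3, 0.4]
ee_pos: [0.5411, 0.0984, 0.1134]
ft_force: [-3.8, 0.5, 3.2]
```

```bash
(echo '[[-0.02, 0, 0, 0, 0, 0, 0], [0, 0, 0, 0, 0, 0, 0]]' | python3 -m pendant; echo '[[-0.02, 0, 0, 0, 0, 0, 0], [0, 0, 0, 0, 0, 0, 0]]' | python3 -m pendant) | egrep 'ee_pos|ft'
```

```text
ee_pos: [0.5412, 0.0984, 0.1134]
ft_force: [-5.8, 1.1, 4.6]
ee_pos: [0.5412, 0.0983, 0.1134]
ft_force: [-7.6, 1.1, 7.2]
```

It holds rigidly at 7.6 N, well above pivot friction, so it is on its stop. Retreat and hand in.

```bash
(echo '[[0.1, 0, 0, 0, 0, 0, 0], [0.4, 0, 0, 0, 0, 0, 0], [0, 0, -1, 0, 0, 0, 0], [0, 0, -1.2, 0, 0, 0, 0], [0, 0, 0, 0, 0, 0, 0]]' | python3 -m pendant;echo '[[1, 0, 0, 0, 0, 0, 0], [1, 0, 0, 0, 0, 0, 0], [0, 0, 0, 0, 0, 0, 0]]' | python3 -m pendant) | egrep 'time|ee_pos|ft'; python3 - <<'E'
from h import *
p=ctrl.snapshot('top'); r=ctrl.spot_point(p,'cover_4_front'); print([(q['conf'],np.round(q['uv'])) for q in r[:2]])
cv2.imwrite('pics/top6.png',cv2.resize(p['frame'][100:320,230:490,::-1],None,fx=2.5,fy=2.5))
E
```

```text
time: 18.5
ee_pos: [0.524, 0.1016, 0.2287]
ft_force: [0.9, -0.5, -0.5]
time: 18.88
ee_pos: [0.4175, 0.1161, 0.2227]
ft_force: [0.7, 0.0, 0.5]
[(0.65, array([326., 178.]))]
```

View pics/top6.png

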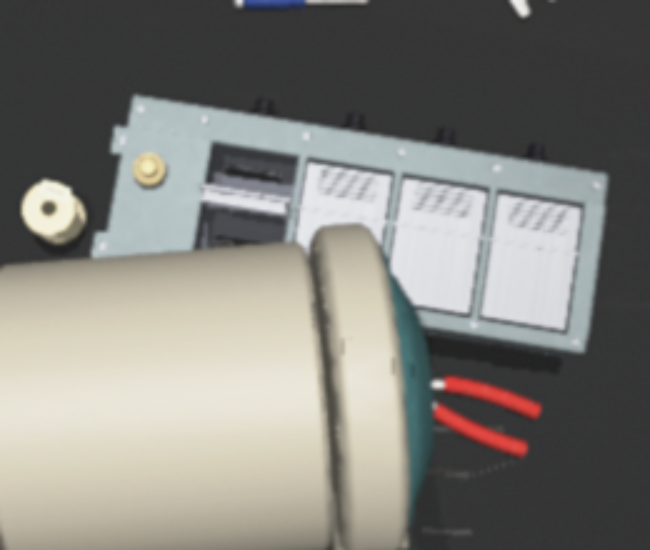

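Cover 4 is still standing (edge at crop ~(245,197)), the other covers are closed, and the arm is clear.

```bash
python3 -c "from plant import ctrl; print(ctrl.hand_in())"
```

```text
the job is handed in; nothing more can be done
None
```

Cover 4, the first one I pressed, was the free one: it now stands open on its stop (it held against a 7.6 N push), covers 1–3 are closed and were never touched, the loose items showed no sign of moving, and the job was handed in at about 19 s; my first press on cover 4 landed on the rear rail at 6.7 N before I moved forward.

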